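# Square a liquid cell into its locating corner and shut the keeper

### The arm

A 7-joint arm with a two-finger parallel gripper is mounted at the origin on a cart in front of the work surface, level with it; the furniture and walls round the work are solid. World frame = base frame: x ahead of the robot, y to its left, z up, the work surface at z = 0. Lengths are in m, angles in rad, forces in N, time in s.
With the tool pointing down it reaches from about 0.425 to 0.875 m from the base axis. Payload 4.7 kg.
Tool frame: the origin (TCP) lies between the finger pads; the fingertips stand 14 mm ahead of it and the grasp point (between the pads) lies 5 mm behind it; z points along the fingers, y is the line along which they close (so a half turn about z gives the same grasp; the last joint's range is limited). The gripper opens to 87 mm and grips with 3 to 60 N. Pads are 19 mm wide; open, the fingers measure 117 mm over their backs; the gripper's body (75 mm by 190 mm) begins 51 mm behind the grasp point.
Start: joints at [1.33, 0.321, -0.07, 1.45, 0.023, 1.371, -0.057], TCP at [0.164, -0.629, 0.237] pointing down, gripper open.
Joint ranges: [-2.86, 2.86], [-0.3, 2.09], [-1.38, 1.24], [0.06, 2.45], [-1.56, 4.7], [0.09, 2.05], [-2.69, 2.69]. Speed limits (rad/s): [2.57, 2.57, 3.14, 3.14, 3.14, 3.14, 3.14].

### API

Orientations are given as a rotation vector (axis times angle).
In Python, from bench import get_state, get_image, camera_params, close_job gives the robot as it stands. The module is installed in compiled form; this text tells all that it offers.
- The arm moves only by the tool arm_command, never from a script. Its argument "motion" is a list of rows, each a list of 5 numbers: the finger opening in mm, from 0 to 87, then the shift along the tool's x, y, z in mm, then the turn about the tool's z in degrees. In form: [[gripper, x, y, z, spin], ...]. A call has 1 to 5 rows; each row is the pose to reach, as a shift and turn from the pose commanded when the call began, along the tool's axes at that moment; what a row does not reach only later rows make up. A row lasts 1/12 s, in which the tool goes at most 41.7 mm and 7.16 degrees, less where a joint would pass 70% of its speed; a pose out of reach is approached as far as the arm can. A call with a gripper value outside its range is refused whole. The fingers move at their own pace and stop on an object; "newtons" is the grip in N (left out, the last holds). Time passes only in rows, so rows that repeat a pose let the fingers close. It gives the time, the measured TCP pose, the force, the opening and the grip force at its end, in the units of the state.
- get_state(): the state, without advancing time (a new reading comes with each control period).
- get_image(name): name is "scene" or "side" or "wrist"; returns (picture, depth): 384x512x3 uint8, red, green, blue; 384x512 float32, m along the optical axis (not along the pixel's ray), 0 where there is no reading.
- camera_params(name): a dict with "intrinsics" (3x3 intrinsics, pixels), "D" ([k1, k2, p1, p2, k3] as OpenCV has them; the pictures are not rectified), "extrinsics" (4x4, takes a point from camera to world coordinates). Camera axes: x right, y down, z forward; pixel columns grow to the right and rows downward; lengths in m; the calibration is good to about 2 mm. A picture is of the moment at which its call begins: read the wrist's pose just before it. camera_params takes no time and is no camera call; for the wrist camera it gives the pose at the moment of the call.
- close_job(): hands the job in; it is judged then, once.
The state is a dict: "time": time; "joint_positions": joint angles; "qd": joint speeds; "joint_torque": joint torques, N m; "position": TCP position; "tool_rot": TCP orientation; "ft_force": force on the tool from outside, world axes, zero at the start; "torque": the same for the moment, N m; "grip_width": opening from 0.0 (shut) to 1.0 (fully open); "grip_force": force on a finger pad.
Only numpy, scipy, OpenCV 4.12 (cv2) and the standard library are available. Lean on these libraries where they do the work, as an engineer would, in place of code of your own. Each camera call takes 0.05 s, during which the arm holds its last target. There are 200 camera calls.

### The job

Push the liquid cell along the worktop with the fingertips, without lifting it or tipping it, into the aluminium locating corner, so that one long side lies flush against the rail and one end flush against the end stop. Then swing the red keeper round with a fingertip until it is fully shut behind the cell. Leave the other things on the worktop where they are.

Things in the scene. Friction and masses are not known exactly. Their poses are not given: they have to be found in the camera images.
- cell: Liquid cell: two bright metal plates with brass nuts and two short ports on top, loose, 60 x 38 mm, solid to push against from the worktop up to 18 mm, 30 mm high over the nuts, about 0.16 kg. Origin: centre of its underside; x along its 60 mm length, y along its width, z up. Starts 17 to 35 cm to the right of the corner, on the robot's side of the rail's line, within 0.7 rad of its direction.
- fence: Locating corner: aluminium L fixed to the worktop, 18 mm high, open towards the robot and to the right. Origin: inner corner, at worktop height. Rail: inner face in the plane x = 0, from the corner along -y to a rounded end at y = -83 mm; 12 mm thick (x 0 to 12 mm); behind it a 5 mm high flange with screws, out to x = 41 mm. The cell belongs at x < 0, y < 0.
- stop_tip (a point): free end of the fence's end stop, on its inner face, at worktop height. The end stop runs from the inner corner 34 mm along fence -x to this point, inner face in the fence plane y = 0, 12 mm thick (y 0 to 12 mm), 18 mm high.
- home (a point): where the cell's origin lies when it is fully home, its 60 mm length along the fence's y: at x = -19 mm, y = -30 mm of the fence.
- keeper (a joint): Angle of the red keeper arm about its vertical pivot, from its mechanical stop. 0 = fully shut: the arm points along fence -x, across the open end of the corner, 5 mm beyond the seated cell. It grows counter-clockwise from above as it opens: 1.57 points along fence -y; it starts at 1.75 to 2.05, leaning back behind the line of the rail (limit 2.2). It stays where left; about 1 N at the pin moves it.
- keeper_pivot (a point): pivot of the keeper, at worktop height, on the rail's free end (x = 6 mm, y = -71 mm of the fence). The arm is 12 mm wide, 56 mm long from the pivot, solid from 3 to 24 mm above the worktop between 16 and 52 mm from the pivot.
- keeper_pin (a point): top centre of the keeper's black finger pin (10 mm in diameter, standing 8 to 40 mm above the worktop), 51 mm from the pivot
- blue_vial: bystander: clear vial with blue cap, 25 mm wide, 50 mm high; origin at centre of underside
- black_vial: bystander: clear vial with black cap, 25 mm wide, 50 mm high; origin at centre of underside
- pot: bystander: white pot with blue lid, 57 mm wide, 69 mm high; origin at centre of underside
- jar: bystander: brown powder jar with black lid, 62 mm wide, 94 mm high; origin at centre of underside
- die: bystander: steel pellet die sleeve, 56 mm wide, 44 mm high; origin at centre of underside
- mount: bystander: black square cell mount with a window and four studs, 50 x 50 x 13 mm; origin at centre of underside
- tweezers: bystander: steel tweezers lying flat, 124 mm long, 10 mm high; origin at centre of underside

How it is judged:
On the way:
1. the cell is flush in the corner while the keeper is still open (x of cell in the frame of fence between -0.022 and -0.015 m and y of cell in the frame of fence between -0.033 and -0.026 m and angle between the x axis of cell and the y axis of fence, either way round below 0.06 rad and height (world z) of cell below 0.004 m and angle between cell's own z axis and vertical below 0.05 rad and value of joint keeper above 1 rad), for 0.2 s.
At the end, for the whole second after the job is handed in: The cell lies flat in the corner, its origin within 3 mm of home (fence x = -19 mm, y = -30 mm: gaps to rail and end stop of at most 3 mm) and its length within 0.06 rad of the rail, at rest; the keeper is within 0.15 rad of fully shut (x of cell in the frame of fence between -0.022 and -0.015 m and y of cell in the frame of fence between -0.033 and -0.026 m and angle between the x axis of cell and the y axis of fence, either way round below 0.06 rad and height (world z) of cell below 0.004 m and angle between cell's own z axis and vertical below 0.05 rad and value of joint keeper below 0.15 rad and linear speed of cell below 0.01 m/s); the robot touches nothing.
It fails at once if the cell is lifted off the worktop by 8 mm or more (height (world z) of cell above 0.008 m).
It fails at once if the cell is tipped by more than 0.25 rad (angle between cell's own z axis and vertical above 0.25 rad).
It fails at once if another listed thing (vials, pot, jar, die, mount, tweezers) is moved by over 15 mm (distance of any of blue_vial, black_vial, pot, jar, die, mount, tweezers from where it was at the start of the episode above 0.015 m).
It also fails if it takes over 64 s, if anything falls off the work surface, if the arm or the gripper's body presses on something with over 40 N, if the wrist force passes 120 N, or if a joint passes its speed limit or range.

## Working session

There is one attempt and no reset: what is moved stays moved. The work goes in short steps, Python scripts to look and compute and a tool call to move; the robot and the scene stay as the last step left them, time stands still between calls to the robot, and variables do not carry over. Pictures are saved under pics/ and viewed, at most 10 in all, crops included, and the job is handed in when it is done.

Besides the shell and the picture viewer there is one more tool, called as name(argument=value, ...), one argument or row to a line, values as JSON. arm_command: Moves the arm, as the interface text tells. Its arguments: {"type":"object","properties":{"motion":{"type":"array"},"newtons":{"type":"number"}},"required":["motion"]}

```bash
mkdir -p pics; cat > h.py <<'E'
import numpy as np, cv2
from bench import get_state,get_image,camera_params,close_job
def snap(n,f):
    p=camera_params(n); im,d=get_image(n); cv2.imwrite('pics/'+f+'.png',im[:,:,::-1]); np.savez('pics/'+f,im=im,d=d,K=p['intrinsics'],D=np.array(p['D']),T=p['extrinsics']); return im,d
def ray(f,uv,z):
    a=np.load('pics/'+f+'.npz'); u=cv2.undistortPoints(np.array(uv,float).reshape(-1,1,2),a['K'],a['D']).reshape(-1,2)
    r=np.c_[u,np.ones(len(u))]@a['T'][:3,:3].T; o=a['T'][:3,3]; return o+r*((z-o[2])/r[:,2])[:,None]
E
python3 - <<'E'
from h import *
s=get_state();print(s['position'],s['tool_rot'],s['time'])
for n in('scene','side'):
    snap(n,n+'0');print(camera_params(n)['extrinsics'].round(3))
a=[cv2.imread(f'pics/{n}0.png') for n in('scene','side')]
E
```

```text
[ 0.1636801  -0.62851552  0.23545979] [-3.11426371e+00 -3.99011606e-01  4.91989634e-04] 0.0
[[-0.662 -0.462  0.59  -0.259]
 [-0.749  0.43  -0.504  0.537]
 [-0.021 -0.776 -0.631  0.883]
 [ 0.     0.     0.     1.   ]]
[[ 0.987 -0.1    0.126  0.375]
 [-0.161 -0.658  0.736 -0.828]
 [ 0.009 -0.746 -0.666  0.721]
 [ 0.     0.     0.     1.   ]]
```

View pics/scene0.png

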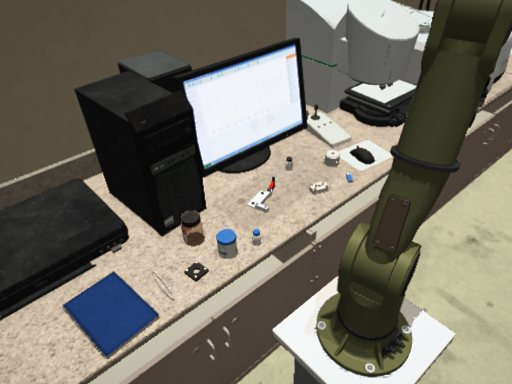

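View pics/side0.png

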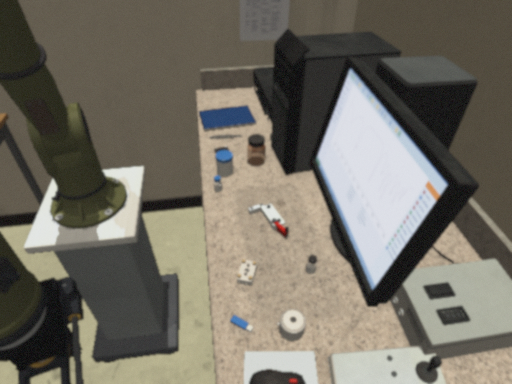

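Scene: cell at (318,187), fence (262,200), keeper (271,184). Side: cell (247,271), fence (268,213), keeper (281,229), black vial (312,264), blue vial (217,184). Next I take enlarged crops.

```bash
python3 - <<'E'
from h import *
a=cv2.imread('pics/scene0.png')[145:245,230:340];b=cv2.imread('pics/side0.png')[190:300,210:330]
a=cv2.resize(a,(400,int(100*400/110)),interpolation=2);b=cv2.resize(b,(400,int(110*400/120)),interpolation=2)
o=np.zeros((370,800,3),np.uint8);o[:a.shape[0],:400]=a;o[:b.shape[0],400:]=b;cv2.imwrite('pics/c0.png',o)
for f,l in(('scene0',[(318,187),(262,200),(252,205),(271,184),(289,163),(256,237),(331,157)]),('side0',[(247,271),(268,213),(250,210),(281,229),(312,264),(217,184),(292,322)])):print(f,ray(f,l,0.015).round(3).tolist())
E
```

```text
scene0 [[0.434, -0.325, 0.015], [0.514, -0.137, 0.015], [0.517, -0.096, 0.015], [0.557, -0.218, 0.015], [0.605, -0.353, 0.015], [0.398, -0.009, 0.015], [0.524, -0.497, 0.015]]
side0 [[0.439, -0.333, 0.015], [0.526, -0.145, 0.015], [0.477, -0.126, 0.015], [0.55, -0.211, 0.015], [0.602, -0.337, 0.015], [0.392, 0.004, 0.015], [0.516, -0.479, 0.015]]
```

View pics/c0.png

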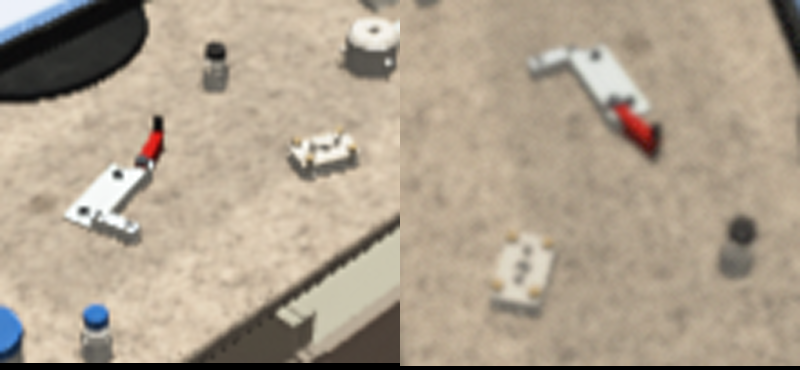

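Crops show the L at crop-right (577,60) corner, keeper arm pointing away right; the cell is at crop-right (523,270), fairly rough. I'll get a closer look with the wrist camera.

arm_command(
  motion=[
    [0,32,-25,0,0],
    [0,64,-50,0,0],
    [0,96,-75,0,0],
    [0,128,-100,0,0],
    [0,160,-125,0,0],
  ],
)

```text
time: 0.52
position: [0.2878, -0.4658, 0.2361]
tool_rot: [-3.116, -0.399, 0.001]
ft_force: [1.2, -0.3, 0.4]
grip_width: 0.707
grip_force: 0.0
```

arm_command(
  motion=[
    [0,32,-25,5,0],
    [0,64,-50,10,0],
    [0,96,-75,15,0],
    [0,128,-100,20,0],
    [0,160,-125,25,0],
  ],
)

```text
time: 0.93
position: [0.411, -0.3046, 0.2111]
tool_rot: [3.116, 0.399, -0.001]
ft_force: [0.9, -1.0, 0.1]
grip_width: 0.324
grip_force: 0.0
```

arm_command(
  motion=[
    [0,25,-20,0,0],
    [0,50,-40,0,0],
    [0,75,-60,0,0],
    [0,75,-60,0,0],
    [0,75,-60,0,0],
  ],
)

```text
time: 1.35
position: [0.4688, -0.2273, 0.2113]
tool_rot: [-3.115, -0.407, 0.0]
ft_force: [-0.9, -0.2, -0.9]
grip_width: 0.018
grip_force: 0.0
```

```bash
python3 - <<'E'
from h import *
s=get_state();print(s['position'],s['tool_rot'],s['time'],s['ft_force'])
snap('wrist','w1');print(camera_params('wrist')['extrinsics'].round(3))
print(ray('side0',[(256,160)],0.0),ray('scene0',[(192,243)],0.))
E
```

```text
[ 0.46880989 -0.22727417  0.2112678 ] [-3.11461608e+00 -4.06644902e-01  4.76305542e-04] 1.35 [-0.89467067 -0.24372653 -0.88386614]
[[ 0.253 -0.924 -0.287  0.548]
 [-0.968 -0.242 -0.074 -0.209]
 [-0.001  0.297 -0.955  0.359]
 [ 0.     0.     0.     1.   ]]
[[0.53620475 0.12929667 0.        ]] [[0.52154618 0.14022702 0.        ]]
```

View pics/w1.png

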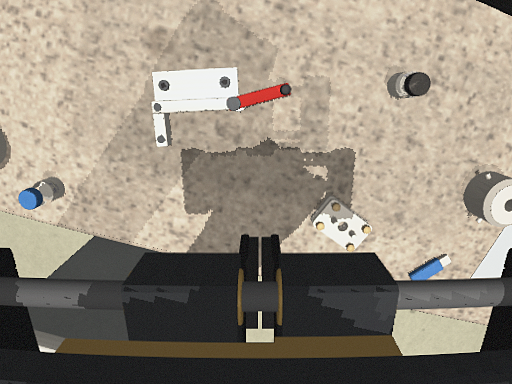

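The wrist view shows it all: fence corner ≈(166,111), rail to (234,103), keeper pin (286,89), cell centre ≈(343,226), black vial (418,84), blue vial (31,198). Enlarging fence and cell for corner pixels.

```bash
python3 - <<'E'
from h import *
im=cv2.imread('pics/w1.png')
a=cv2.resize(im[60:155,140:300],None,fx=5,fy=5,interpolation=2)[:, :800]
b=cv2.resize(im[190:260,300:385],None,fx=5,fy=5,interpolation=2)
o=np.zeros((600,800,3),np.uint8);a=cv2.resize(a,(600,356));o[:356,:600]=a;b=cv2.resize(b,(297,244));o[356:,:297]=b
cv2.imwrite('pics/c1.png',o)
E
```

```text
(no output)
```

View pics/c1.png

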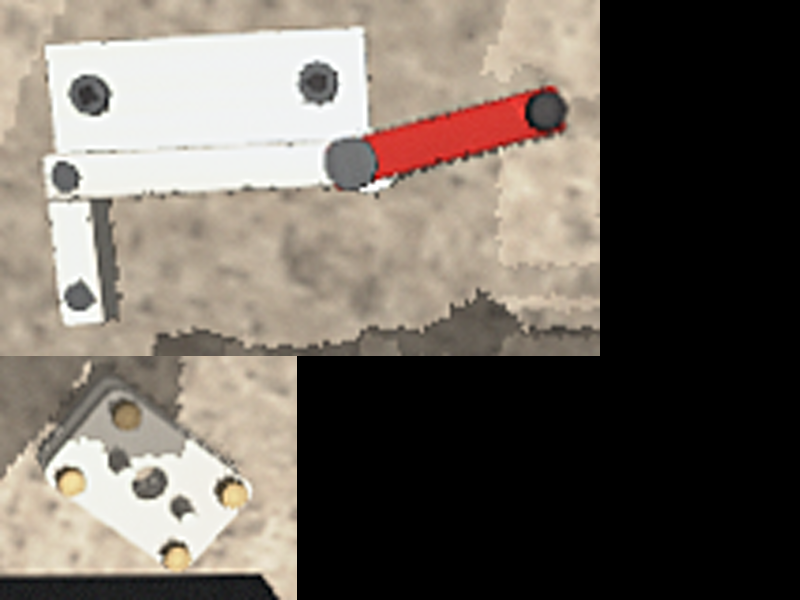

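```bash
cat > m1.py <<'E'
from h import *
A=lambda l:[(140+u/3.75,60+v/3.75) for u,v in l]
B=lambda l:[(300+u/3.494,190+(v-356)/3.494) for u,v in l]
f=ray('w1',A([(92,197),(320,187),(104,321)]),0.018)[:,:2]
p=ray('w1',A([(351,163)]),0.025)[0,:2];pin=ray('w1',A([(546,111)]),0.04)[0,:2]
n=ray('w1',B([(127,413),(70,481),(176,556),(233,492)]),0.03)[:,:2]
ang=lambda v:np.degrees(np.arctan2(v[1],v[0])).round(1)
print('corner',f.round(4),'rail dir(-y)',ang(f[1]-f[0]),'stop dir(-x)',ang(f[2]-f[0]),np.linalg.norm(f[2]-f[0]))
print('pivot',p,'pin',pin,np.linalg.norm(p-pin),ang(pin-p))
print('cell',n.mean(0),'axis',ang(n[3]-n[0]),ang(n[2]-n[1]))
print('vials',ray('w1',[(418,84),(31,198)],.05).round(3), 'base tilt check z')
# pivot & pin in fence frame
t=np.radians(ang(f[1]-f[0]));ey=-np.array([np.cos(t),np.sin(t)]);ex=np.array([ey[1],-ey[0]])
for q in(p,pin,f[2],n.mean(0)):print(((q-f[0])@np.c_[ex,ey]*1000).round(1))
E
python3 m1.py
```

```text
corner [[ 0.5081 -0.1186]
 [ 0.5258 -0.1771]
 [ 0.4762 -0.1279]] rail dir(-y) -73.2 stop dir(-x) -163.7 0.03327848114595275
pivot [ 0.53420414 -0.1840703 ] pin [ 0.55910211 -0.22814852] 0.050624088293528643 -60.5
cell [ 0.44081082 -0.32727717] axis -111.6 -111.2
vials [[ 0.596 -0.341  0.05 ]
 [ 0.396 -0.008  0.05 ]] base tilt check z
[  6.  -70.3]
[  17.1 -119.7]
[-33.3   0.3]
[-124.8 -180.4]
```

Measurements are self-consistent (pivot at 6/-70.3, stop tip at -33/0 of the fence). Plan: cage the cell across its ends to straighten it (38°), push +x towards the rail line, then +y along it, and seat it.

arm_command(
  motion=[
    [74,-11,18,15,7],
    [74,-22,36,40,14],
    [74,-33,54,65,21],
    [74,-44,72,90,28],
    [74,-53,89,110,35],
  ],
)

```text
time: 1.82
position: [0.4359, -0.3316, 0.0994]
tool_rot: [3.089, -0.572, -0.004]
ft_force: [-0.5, 0.4, -0.4]
grip_width: 0.305
grip_force: 0.0
```

arm_command(
  motion=[
    [74,0,0,0,1],
    [74,0,0,0,1],
    [74,0,0,0,1],
  ],
)

```text
time: 2.07
position: [0.4389, -0.3294, 0.1019]
tool_rot: [-3.087, 0.583, -0.0]
ft_force: [-0.0, 0.2, 0.7]
grip_width: 0.533
grip_force: 0.0
```

```bash
cat >> h.py <<'E'
C=np.array([.5081,-.1186]);TH=np.radians(16.6)
EX=np.array([np.cos(TH),np.sin(TH)]);EY=np.array([-np.sin(TH),np.cos(TH)])
def st():
    s=get_state();a=cv2.Rodrigues(np.array(s['tool_rot'],float))[0]
    q=np.array(s['position'][:2])-C
    print('t',round(s['time'],2),'fence mm',(q@np.c_[EX,EY]*1000).round(1),'z',round(s['position'][2]*1000,1),'toolx deg rel fence x',round(np.degrees(np.arctan2(a[1,0],a[0,0]))-16.6,2),'F',np.round(s['ft_force'],1),'w',round(s['grip_width']*87,1),'tilt',a[:,2].round(3))
E
python3 - <<'E'
from h import *
st();snap('wrist','w2')
E
```

```text
t 2.07 fence mm [-126.6 -182.3] z 101.9 toolx deg rel fence x -37.99 F [-0.   0.2  0.7] w 46.3 tilt [ 0.  0. -1.]
```

View pics/w2.png

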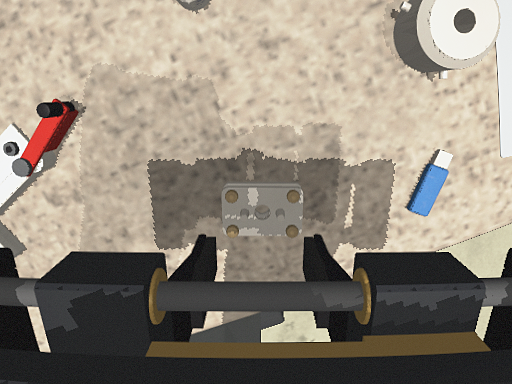

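The cell sits square to the gripper, centre near (262,210), free gaps both ends. Descend, cage, and turn.

arm_command(
  motion=[
    [74,1,0,5,0],
    [74,1,0,15,0],
    [74,1,0,30,0],
    [74,1,0,50,0],
    [74,1,0,81,0],
  ],
)

```text
time: 2.53
position: [0.4422, -0.3302, 0.0219]
tool_rot: [3.085, -0.58, 0.008]
ft_force: [0.1, -1.0, 0.7]
grip_width: 0.843
grip_force: 0.0
```

arm_command(
  motion=[
    [61,0,0,0,0],
    [61,0,0,0,0],
    [61,0,0,0,0],
  ],
  newtons=3,
)

```text
time: 2.78
position: [0.4405, -0.3295, 0.0214]
tool_rot: [3.087, -0.582, 0.001]
ft_force: [-0.0, -0.5, 0.3]
grip_width: 0.735
grip_force: 0.5
```

arm_command(
  motion=[
    [61,0,0,0,-5],
    [61,0,0,0,-10],
    [61,0,0,0,-15],
    [61,0,0,0,-20],
    [61,0,0,0,-25],
  ],
)

```text
time: 3.2
position: [0.4411, -0.33, 0.0226]
tool_rot: [3.138, 0.106, 0.003]
ft_force: [1.0, 0.1, -1.8]
grip_width: 0.704
grip_force: 2.9
```

arm_command(
  motion=[
    [61,0,0,0,-4],
    [61,0,0,0,-8],
    [61,0,0,0,-13],
    [61,0,0,0,-13],
    [61,0,0,0,-13],
  ],
)

```text
time: 3.62
position: [0.4411, -0.33, 0.0224]
tool_rot: [3.107, 0.45, 0.003]
ft_force: [0.0, 0.8, 3.9]
grip_width: 0.701
grip_force: 2.9
```

```bash
python3 - <<'E'
from h import *
st();snap('wrist','w3');snap('side','s3')
E
```

```text
t 3.62 fence mm [-124.6 -183.5] z 22.4 toolx deg rel fence x -0.12 F [0.  0.8 3.9] w 61.0 tilt [ 0.002 -0.002 -1.   ]
```

View pics/w3.png

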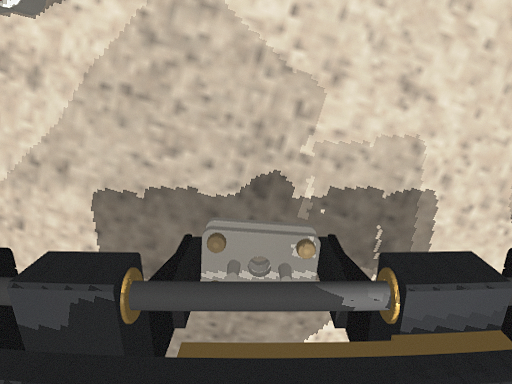

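Cell turned with the gripper, nuts at (217,243) and (306,249). Lift out, go behind, and compute its offset meanwhile.

```bash
python3 - <<'E'
from h import *
n=(ray('w3',[(217,243),(306,249)],.03)[:,:2]-C)@np.c_[EX,EY]*1000
print(n.round(1))
exec(open('m1.py').read().split("ang=")[0]); print(np.linalg.norm(np.diff(n[[0,1,2,3,0]],axis=0),axis=1))
E
```

```text
[[-107.2 -164.4]
 [-110.4 -205.5]]
[0.02697458 0.0428772  0.02667323 0.04302562]
```

arm_command(
  motion=[
    [76,0,0,0,0],
    [76,0,0,0,0],
    [76,0,0,-5,0],
    [76,0,0,-20,0],
    [76,0,0,-40,0],
  ],
)

```text
time: 4.13
position: [0.4386, -0.3284, 0.0594]
tool_rot: [-3.106, -0.453, 0.004]
ft_force: [0.6, -0.2, 0.6]
grip_width: 0.865
grip_force: 0.0
```

arm_command(
  motion=[
    [22,-20,0,0,0],
    [22,-37,0,0,0],
    [22,-37,0,0,0],
    [22,-37,0,10,0],
    [22,-37,0,20,0],
  ],
)

```text
time: 4.55
position: [0.4054, -0.3401, 0.0404]
tool_rot: [3.108, 0.453, 0.002]
ft_force: [0.9, 0.4, -0.4]
grip_width: 0.581
grip_force: 0.0
```

arm_command(
  motion=[
    [22,0,0,8,0],
    [22,0,0,18,0],
    [22,0,0,19,0],
    [22,0,0,19,0],
  ],
)

```text
time: 4.88
position: [0.4042, -0.3388, 0.0201]
tool_rot: [-3.106, -0.455, 0.002]
ft_force: [0.6, 0.6, 0.3]
grip_width: 0.297
grip_force: 0.0
```

```bash
python3 -c "
from h import *
st()"
```

```text
t 4.88 fence mm [-162.5 -181.4] z 20.1 toolx deg rel fence x 0.05 F [0.6 0.6 0.3] w 25.8 tilt [-0.002  0.002 -1.   ]
```

arm_command(
  motion=[
    [22,10,0,0,0],
    [22,19,0,0,0],
    [22,28,0,0,0],
    [22,37,0,0,0],
    [22,46,0,0,0],
  ],
)

```text
time: 5.3
position: [0.4497, -0.3265, 0.0219]
tool_rot: [3.108, 0.454, -0.0]
ft_force: [-2.2, -0.7, 1.9]
grip_width: 0.254
grip_force: 1.3
```

arm_command(
  motion=[
    [22,10,0,0,0],
    [22,20,0,0,0],
    [22,30,0,0,0],
    [22,40,0,0,0],
    [22,49,0,0,0],
  ],
)

```text
time: 5.72
position: [0.4966, -0.3126, 0.0217]
tool_rot: [3.108, 0.454, -0.0]
ft_force: [-2.9, -0.8, 3.9]
grip_width: 0.254
grip_force: 2.1
```

arm_command(
  motion=[
    [22,5,0,0,0],
    [22,10,0,0,0],
    [22,13,0,0,0],
    [22,13,0,0,0],
  ],
)

```text
time: 6.05
position: [0.509, -0.3085, 0.0214]
tool_rot: [-3.108, -0.454, -0.002]
ft_force: [-0.4, 0.4, -0.8]
grip_width: 0.254
grip_force: 0.0
```

```bash
python3 -c "
from h import *
st();snap('wrist','w4')"
```

```text
t 6.05 fence mm [ -53.4 -182.3] z 21.4 toolx deg rel fence x 0.03 F [-0.4  0.4 -0.8] w 22.1 tilt [ 0.001  0.    -1.   ]
```

View pics/w4.png

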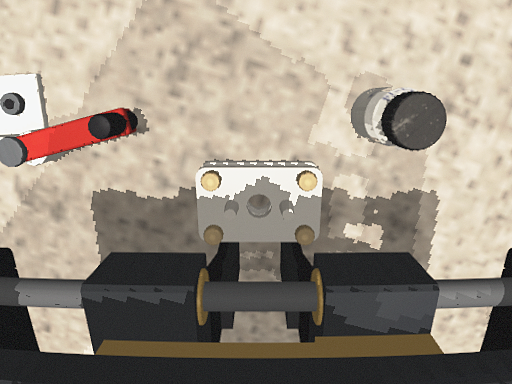

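Cell is square, nuts at (211,181),(307,181),(213,235),(304,235). Now go round to its right end.

arm_command(
  motion=[
    [0,-8,0,0,0],
    [0,-8,0,-25,0],
    [0,-8,0,-45,0],
    [0,10,30,-45,0],
    [0,29,58,-45,0],
  ],
)

```text
time: 6.52
position: [0.5526, -0.3574, 0.0688]
tool_rot: [3.106, 0.453, 0.003]
ft_force: [1.2, -0.6, 0.5]
grip_width: 0.023
grip_force: 0.0
```

```bash
python3 - <<'E'
from h import *
n=(ray('w4',[(211,181),(307,181),(213,235),(304,235)],.03)[:,:2]-C)@np.c_[EX,EY]*1000
print(n.round(1),n.mean(0));st()
E
```

```text
[[  -6.4 -161.8]
 [  -6.4 -203.1]
 [ -31.6 -161.6]
 [ -31.6 -202.8]] [ -19.01322601 -182.33415214]
t 6.52 fence mm [ -25.6 -241.6] z 68.8 toolx deg rel fence x -0.01 F [ 1.2 -0.6  0.5] w 2.0 tilt [ 0.002 -0.003 -1.   ]
```

arm_command(
  motion=[
    [0,4,0,25,0],
    [0,4,0,46,0],
    [0,4,0,46,0],
    [0,4,-4,46,0],
    [0,4,-8,46,0],
  ],
)

```text
time: 6.93
position: [0.5539, -0.3476, 0.0214]
tool_rot: [3.108, 0.452, 0.001]
ft_force: [0.4, -0.1, -0.1]
grip_width: 0.004
grip_force: 0.0
```

arm_command(
  motion=[
    [0,0,-8,0,0],
    [0,0,-18,0,0],
    [0,0,-28,0,0],
    [0,0,-38,0,0],
    [0,0,-48,0,0],
  ],
)

```text
time: 7.35
position: [0.5409, -0.3018, 0.0222]
tool_rot: [3.105, 0.453, 0.004]
ft_force: [1.4, -4.0, 3.4]
grip_width: 0.008
grip_force: 1.7
```

```bash
python3 -c "
from h import *
st();snap('wrist','w5')"
```

```text
t 7.35 fence mm [ -20.9 -185. ] z 22.2 toolx deg rel fence x 0.0 F [ 1.4 -4.   3.4] w 0.7 tilt [ 0.003 -0.003 -1.   ]
```

View pics/w5.png

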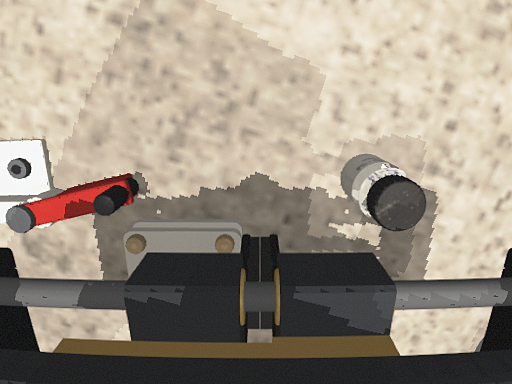

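Cell still straight (nuts (136,244),(225,244)), pushed squarely. Continue.

arm_command(
  motion=[
    [0,0,-10,0,0],
    [0,0,-20,0,0],
    [0,0,-30,0,0],
    [0,0,-40,0,0],
    [0,0,-50,0,0],
  ],
)

```text
time: 7.82
position: [0.5254, -0.2525, 0.0204]
tool_rot: [-3.108, -0.454, 0.001]
ft_force: [1.8, -2.6, 3.2]
grip_width: 0.007
grip_force: 1.6
```

arm_command(
  motion=[
    [0,0,-10,0,0],
    [0,0,-20,0,0],
    [0,0,-30,0,0],
    [0,0,-40,0,0],
    [0,0,-46,0,0],
  ],
)

```text
time: 8.23
position: [0.5122, -0.2076, 0.0203]
tool_rot: [-3.107, -0.455, 0.001]
ft_force: [0.8, -1.9, 1.9]
grip_width: 0.009
grip_force: 1.2
```

arm_command(
  motion=[
    [0,0,-4,0,0],
    [0,0,-6,0,0],
    [0,0,-6,0,0],
  ],
)

```text
time: 8.48
position: [0.5105, -0.2027, 0.0201]
tool_rot: [-3.107, -0.454, 0.002]
ft_force: [-0.2, 0.9, -0.4]
grip_width: 0.001
grip_force: 0.0
```

```bash
python3 -c "
from h import *
st();snap('wrist','w6')"
```

```text
t 8.48 fence mm [-21.7 -81.3] z 20.1 toolx deg rel fence x 0.03 F [-0.2  0.9 -0.4] w 0.1 tilt [-0.001  0.001 -1.   ]
```

View pics/w6.png

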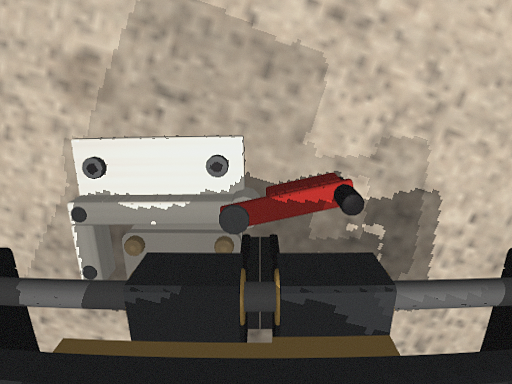

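Cell is in the pocket alongside the rail, nuts (134,245),(223,245), small gap to the stop. Now press against the rail from the robot's side.

arm_command(
  motion=[
    [0,0,4,0,0],
    [0,0,4,-20,0],
    [10,0,4,-45,0],
    [22,-20,-25,-45,0],
    [22,-42,-48,-45,0],
  ],
)

```text
time: 8.95
position: [0.4588, -0.1694, 0.0668]
tool_rot: [-3.109, -0.453, -0.006]
ft_force: [-0.4, 1.3, 0.3]
grip_width: 0.149
grip_force: 0.0
```

arm_command(
  motion=[
    [22,0,0,0,0],
    [22,0,0,20,0],
    [22,0,0,44,0],
    [22,0,0,44,0],
  ],
)

```text
time: 9.28
position: [0.4538, -0.169, 0.018]
tool_rot: [-3.105, -0.452, 0.01]
ft_force: [-0.6, 0.3, -0.9]
grip_width: 0.251
grip_force: 0.0
```

arm_command(
  motion=[
    [22,5,0,0,0],
    [22,8,0,0,0],
    [22,11,0,0,0],
    [22,13,0,0,0],
    [22,13,0,0,0],
  ],
)

```text
time: 9.7
position: [0.4687, -0.1667, 0.0223]
tool_rot: [3.108, 0.453, -0.005]
ft_force: [-5.4, 0.1, 4.6]
grip_width: 0.249
grip_force: 2.7
```

```bash
python3 -c "
from h import *
st()"
```

```text
t 9.7 fence mm [-51.5 -34.8] z 22.3 toolx deg rel fence x -0.03 F [-5.4  0.1  4.6] w 21.7 tilt [-0.003 -0.001 -1.   ]
```

arm_command(
  motion=[
    [22,1,0,0,0],
    [22,2,0,0,0],
    [22,3,0,0,0],
  ],
)

```text
time: 9.95
position: [0.469, -0.1666, 0.0221]
tool_rot: [3.109, 0.451, -0.013]
ft_force: [-13.3, -2.0, 11.0]
grip_width: 0.252
grip_force: 6.7
```

arm_command(
  motion=[
    [22,1,0,0,0],
    [22,1,0,0,0],
  ],
)

```text
time: 10.12
position: [0.469, -0.1666, 0.022]
tool_rot: [3.109, 0.451, -0.016]
ft_force: [-14.7, -2.1, 12.9]
grip_width: 0.255
grip_force: 6.8
```

```bash
python3 -c "
from h import *
st()"
```

```text
t 10.12 fence mm [-51.2 -34.9] z 22.0 toolx deg rel fence x -0.1 F [-14.7  -2.1  12.9] w 22.2 tilt [-0.01  -0.002 -1.   ]
```

arm_command(
  motion=[
    [22,-10,0,0,0],
    [22,-10,0,-25,0],
    [0,-10,0,-45,0],
    [0,8,28,-45,0],
    [0,27,57,-45,0],
  ],
)

```text
time: 10.53
position: [0.5177, -0.2123, 0.0698]
tool_rot: [3.104, 0.456, 0.007]
ft_force: [-0.2, -0.6, 1.2]
grip_width: 0.103
grip_force: 0.0
```

arm_command(
  motion=[
    [0,0,0,0,0],
    [0,0,0,20,0],
    [0,0,0,44,0],
    [0,0,0,44,0],
  ],
)

```text
time: 10.87
position: [0.5132, -0.2109, 0.0193]
tool_rot: [-3.105, -0.453, 0.007]
ft_force: [-0.8, 0.5, -0.6]
grip_width: 0.002
grip_force: 0.0
```

```bash
python3 -c "
from h import *
st()"
```

```text
t 10.87 fence mm [-21.4 -89.9] z 19.3 toolx deg rel fence x -0.0 F [-0.8  0.5 -0.6] w 0.2 tilt [-0.005  0.003 -1.   ]
```

arm_command(
  motion=[
    [0,0,-5,0,0],
    [0,0,-8,0,0],
    [0,0,-11,0,0],
    [0,0,-13,0,0],
    [0,0,-15,0,0],
  ],
)

```text
time: 11.28
position: [0.5126, -0.1983, 0.0242]
tool_rot: [3.106, 0.453, 0.005]
ft_force: [0.9, -2.6, 2.5]
grip_width: 0.006
grip_force: 1.6
```

arm_command(
  motion=[
    [0,0,-1,0,0],
    [0,0,-2,0,0],
    [0,0,-3,0,0],
  ],
)

```text
time: 11.53
position: [0.5113, -0.1956, 0.0235]
tool_rot: [3.107, 0.452, 0.003]
ft_force: [0.4, -3.4, 3.0]
grip_width: 0.006
grip_force: 1.7
```

```bash
python3 -c "
from h import *
st()"
```

```text
t 11.53 fence mm [-19.  -74.7] z 23.5 toolx deg rel fence x -0.04 F [ 0.4 -3.4  3. ] w 0.5 tilt [ 0.002 -0.002 -1.   ]
```

arm_command(
  motion=[
    [0,0,-1,0,0],
    [0,0,-2,0,0],
    [0,0,-3,0,0],
  ],
)

```text
time: 11.78
position: [0.5096, -0.1919, 0.0226]
tool_rot: [3.108, 0.453, 0.0]
ft_force: [1.0, -3.1, 2.5]
grip_width: 0.003
grip_force: 1.7
```

arm_command(
  motion=[
    [0,0,-1,0,0],
    [0,0,-2,0,0],
    [0,0,-2,0,0],
  ],
)

```text
time: 12.03
position: [0.5088, -0.1895, 0.0224]
tool_rot: [-3.108, -0.454, 0.001]
ft_force: [1.2, -3.3, 2.5]
grip_width: 0.005
grip_force: 1.5
```

```bash
python3 -c "
from h import *
st();snap('wrist','w7')"
```

```text
t 12.03 fence mm [-19.6 -68.1] z 22.4 toolx deg rel fence x 0.02 F [ 1.2 -3.3  2.5] w 0.4 tilt [-0.001  0.    -1.   ]
```

View pics/w7.png

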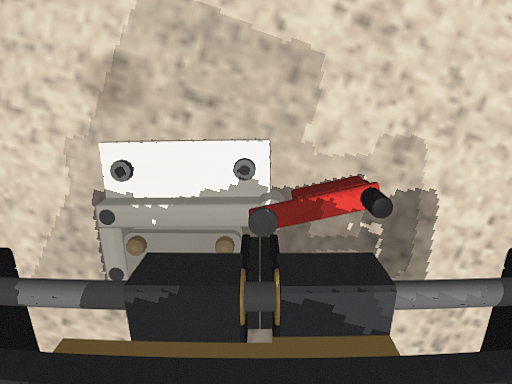

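Cell is close to the stop: nuts (136,246),(225,246), stop's inner edge about x=121. Compute the remaining gap while pushing on.

```bash
python3 - <<'E'
from h import *
print(((ray('w7',[(136,246),(225,246)],.03)[:,:2]-C)@np.c_[EX,EY]*1000).round(1))
E
```

```text
[[ -4.  -10.9]
 [ -3.8 -52.6]]
```

arm_command(
  motion=[
    [0,0,-1,0,0],
    [0,0,-2,0,0],
    [0,0,-2,0,0],
  ],
)

```text
time: 12.33
position: [0.5089, -0.1893, 0.0225]
tool_rot: [3.107, 0.453, 0.002]
ft_force: [3.9, -7.1, -0.6]
grip_width: 0.004
grip_force: 3.3
```

arm_command(
  motion=[
    [0,0,-1,0,0],
    [0,0,-2,0,0],
    [0,0,-2,0,0],
  ],
)

```text
time: 12.58
position: [0.5088, -0.1892, 0.0229]
tool_rot: [3.104, 0.451, 0.004]
ft_force: [4.2, -9.6, -1.5]
grip_width: 0.005
grip_force: 5.0
```

```bash
python3 - <<'E'
from h import *
st()
E
```

```text
t 12.58 fence mm [-19.5 -67.9] z 22.9 toolx deg rel fence x -0.07 F [ 4.2 -9.6 -1.5] w 0.5 tilt [ 0.003 -0.004 -1.   ]
```

Cell is firmly against both faces. Lift off, move behind the keeper pin, and look.

arm_command(
  motion=[
    [0,0,8,0,0],
    [0,0,10,-25,0],
    [0,0,10,-55,0],
    [0,25,30,-55,0],
    [0,58,50,-55,0],
  ],
)

```text
time: 13.0
position: [0.5769, -0.2175, 0.0794]
tool_rot: [3.108, 0.452, -0.002]
ft_force: [1.0, -0.5, 1.5]
grip_width: 0.009
grip_force: 0.0
```

arm_command(
  motion=[
    [0,0,0,0,0],
    [0,0,0,0,0],
  ],
)

```text
time: 13.17
position: [0.5778, -0.2155, 0.0756]
tool_rot: [-3.104, -0.454, 0.004]
ft_force: [-0.6, 0.1, -0.7]
grip_width: 0.007
grip_force: 0.0
```

```bash
python3 - <<'E'
from h import *
st();snap('scene','s8');snap('side','d8')
a=cv2.imread('pics/s8.png')[155:225,225:320];b=cv2.imread('pics/d8.png')[185:255,230:325]
cv2.imwrite('pics/c8.png',np.hstack([cv2.resize(q,(400,295),interpolation=2) for q in(a,b)]))
E
```

```text
t 13.17 fence mm [  39.1 -112.8] z 75.6 toolx deg rel fence x 0.06 F [-0.6  0.1 -0.7] w 0.6 tilt [-0.003  0.004 -1.   ]
```

View pics/c8.png

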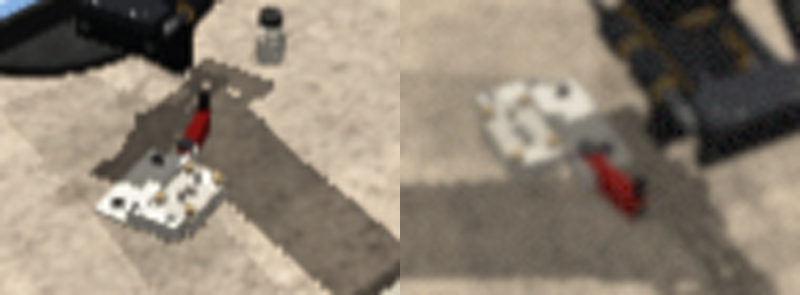

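That makes 12 views, which is over the 10 allowed, so I'll take no more pictures for viewing. It shows the cell snug in the corner, with the keeper still leaning back and the finger behind the pin. Lower and sweep the keeper along its arc.

arm_command(
  motion=[
    [0,0,5,15,0],
    [0,0,5,34,0],
    [0,0,5,34,0],
    [0,0,5,34,0],
  ],
)

```text
time: 13.6
position: [0.577, -0.2217, 0.0418]
tool_rot: [-3.107, -0.453, 0.006]
ft_force: [0.1, 0.6, 1.0]
grip_width: 0.003
grip_force: 0.0
```

arm_command(
  motion=[
    [0,-8,0,0,0],
    [0,-17,3,0,0],
    [0,-27,6,0,0],
    [0,-37,6,0,0],
    [0,-47,5,0,0],
  ],
)

```text
time: 14.02
position: [0.5348, -0.2415, 0.0442]
tool_rot: [3.107, 0.452, 0.002]
ft_force: [0.3, -0.1, 0.6]
grip_width: 0.002
grip_force: 0.4
```

```bash
python3 -c "
from h import *
st()"
```

```text
t 14.02 fence mm [  -9.5 -125.4] z 44.2 toolx deg rel fence x -0.04 F [ 0.3 -0.1  0.6] w 0.1 tilt [ 0.001 -0.001 -1.   ]
```

```bash
cat >> h.py <<'E'
def keeper(tag):
    for n in('side','scene'):
        im,_=snap(n,n+tag);i=im.astype(int);m=(i[...,0]>110)&(i[...,1]<70)&(i[...,2]<70)
        v,u=np.nonzero(m);k=(abs(u-(275 if n=='side' else 265))<45)&(abs(v-(220 if n=='side' else 190))<45);u,v=u[k],v[k]
        if len(u)<4: print(n,len(u)); continue
        p=(ray(n+tag,np.c_[u,v],.022)[:,:2]-C)@np.c_[EX,EY]*1000
        w=p.mean(0)-[6,-71];print(n,len(u),p.mean(0).round(1),'theta',round(np.arctan2(-w[1],-w[0]),2))
E
python3 -c "
from h import *
keeper('9')"
```

```text
side 0
scene 0
```

```bash
sed -i "s/m=(i\[.*$/m=(i[...,0]>60)\&(i[...,0]>2.2*i[...,1])\&(i[...,0]>2.2*i[...,2])/" h.py; python3 -c "
from h import *
keeper('9')"
```

```text
side 0
scene 63 [-16.9 -88.2] theta 0.64
```

Keeper is following. Finish the sweep.

arm_command(
  motion=[
    [0,-9,-2,2,0],
    [0,-18,-8,2,0],
    [0,-24,-14,2,0],
    [0,-30,-22,2,0],
    [0,-35,-32,2,0],
  ],
)

```text
time: 14.63
position: [0.4923, -0.2197, 0.0416]
tool_rot: [3.108, 0.452, 0.001]
ft_force: [0.5, -1.2, -0.1]
grip_width: 0.005
grip_force: 0.5
```

arm_command(
  motion=[
    [0,-1,-4,0,0],
    [0,-1,-7,0,0],
    [0,-1,-10,0,0],
    [0,-1,-10,0,0],
  ],
)

```text
time: 14.97
position: [0.4889, -0.2119, 0.0417]
tool_rot: [3.106, 0.453, -0.0]
ft_force: [0.5, -5.0, -1.3]
grip_width: 0.004
grip_force: 2.0
```

```bash
python3 -c "
from h import *
st();keeper('10')"
```

```text
t 14.97 fence mm [-45.  -83.9] z 41.7 toolx deg rel fence x -0.0 F [ 0.5 -5.  -1.3] w 0.4 tilt [ 0.    -0.003 -1.   ]
side 0
scene 47 [-24.8 -66.8] theta -0.13
```

Finger stopped at fence y = -84 with 5 N, exactly where the shut stop should be. Retreat and check numerically.

arm_command(
  motion=[
    [0,0,10,0,0],
    [0,0,18,-10,0],
    [0,0,25,-40,0],
    [0,-10,40,-80,0],
    [0,-30,50,-120,0],
  ],
)

```text
time: 15.48
position: [0.4786, -0.2641, 0.1579]
tool_rot: [-3.106, -0.458, -0.003]
ft_force: [0.9, -1.3, 0.3]
grip_width: 0.009
grip_force: 0.0
```

arm_command(
  motion=[
    [0,-20,0,-20,0],
    [0,-40,0,-40,0],
    [0,-40,0,-40,0],
    [0,-40,0,-40,0],
  ],
)

```text
time: 15.82
position: [0.439, -0.2772, 0.198]
tool_rot: [3.107, 0.45, 0.004]
ft_force: [-0.8, 0.4, -0.2]
grip_width: 0.007
grip_force: 0.0
```

```bash
python3 - <<'E'
from h import *
st();keeper('11')
im,d=snap('wrist','w11');i=im.astype(int);m=(i[...,0]>60)&(i[...,0]>2.2*i[...,1])&(i[...,0]>2.2*i[...,2])
v,u=np.nonzero(m);p=(ray('w11',np.c_[u,v],.024)[:,:2]-C)@np.c_[EX,EY]*1000
c,(w,h),a=cv2.minAreaRect(p.astype(np.float32));print('red',len(u),c,w,h,a)
g=(i[...,0]>90)&(i[...,0]-i[...,2]>60)&(i[...,1]-i[...,2]>30)
n,l,s,cc=cv2.connectedComponentsWithStats(g.astype(np.uint8))
for k in range(1,n):
    if s[k,4]>8:
        q=(ray('w11',[cc[k]],.03)[0,:2]-C)@np.c_[EX,EY]*1000
        if abs(q+[19,30]).max()<50 and True:print('nut',s[k,4],cc[k].round(),q.round(1))
E
```

```text
t 15.82 fence mm [-111.5 -132.3] z 198.0 toolx deg rel fence x -0.11 F [-0.8  0.4 -0.2] w 0.6 tilt [ 0.003 -0.002 -1.   ]
side 72 [-26.  -75.8] theta 0.15
scene 45 [-25.8 -67. ] theta -0.12
red 712 (-18.364849090576172, -71.68536376953125) 60.17742156982422 14.180404663085938 0.5830435752868652
nut 60 [126.  73.] [-8.1 -9.8]
nut 61 [173.  72.] [ -8.2 -52.9]
nut 57 [128. 103.] [-34.7 -10.1]
nut 59 [175. 102.] [-34.6 -53.1]
```

```bash
python3 - <<'E'
from h import *
a=np.load('pics/w11.npz');g=cv2.cvtColor(a['im'],cv2.COLOR_RGB2GRAY)
def val(F):
    F=np.array(F,float);W=np.c_[C+(F[:,:1]*EX+F[:,1:]*EY)/1000,np.full(len(F),.018)];T=np.linalg.inv(a['T'])
    p=cv2.projectPoints(W,cv2.Rodrigues(T[:3,:3])[0],T[:3,3],a['K'],a['D'])[0].astype(np.float32)
    return cv2.remap(g,p[...,0],p[...,1],1).ravel().astype(int)
X=range(-46,20,1)
for y in(-22,-38):print('y',y,list(zip(X,val([(x,y) for x in X]))))
Y=range(-75,18,1)
for x in(-15,-24):print('x',x,list(zip(Y,val([(x,y) for y in Y]))))
E
```

```text
y -22 [(-46, np.int64(162)), (-45, np.int64(157)), (-44, np.int64(155)), (-43, np.int64(153)), (-42, np.int64(153)), (-41, np.int64(149)), (-40, np.int64(195)), (-39, np.int64(232)), (-38, np.int64(230)), (-37, np.int64(231)), (-36, np.int64(229)), (-35, np.int64(229)), (-34, np.int64(229)), (-33, np.int64(230)), (-32, np.int64(229)), (-31, np.int64(230)), (-30, np.int64(229)), (-29, np.int64(229)), (-28, np.int64(230)), (-27, np.int64(230)), (-26, np.int64(231)), (-25, np.int64(231)), (-24, np.int64(232)), (-23, np.int64(233)), (-22, np.int64(235)), (-21, np.int64(234)), (-20, np.int64(233)), (-19, np.int64(231)), (-18, np.int64(229)), (-17, np.int64(228)), (-16, np.int64(229)), (-15, np.int64(229)), (-14, np.int64(230)), (-13, np.int64(230)), (-12, np.int64(230)), (-11, np.int64(231)), (-10, np.int64(231)), (-9, np.int64(230)), (-8, np.int64(230)), (-7, np.int64(232)), (-6, np.int64(231)), (-5, np.int64(231)), (-4, np.int64(232)), (-3, np.int64(231)), (-2, np.int64(176)), (-1, np.int64(110)), (0, np.int64(118)), (1, np.int64(151)), (2, np.int64(243)), (3, np.int64(243)), (4, np.int
[... 5047 characters left out ...]
.int64(73)), (-15, np.int64(94)), (-14, np.int64(111)), (-13, np.int64(144)), (-12, np.int64(210)), (-11, np.int64(227)), (-10, np.int64(225)), (-9, np.int64(225)), (-8, np.int64(224)), (-7, np.int64(236)), (-6, np.int64(236)), (-5, np.int64(224)), (-4, np.int64(241)), (-3, np.int64(239)), (-2, np.int64(239)), (-1, np.int64(239)), (0, np.int64(223)), (1, np.int64(193)), (2, np.int64(248)), (3, np.int64(227)), (4, np.int64(158)), (5, np.int64(106)), (6, np.int64(110)), (7, np.int64(112)), (8, np.int64(109)), (9, np.int64(107)), (10, np.int64(141)), (11, np.int64(220)), (12, np.int64(226)), (13, np.int64(181)), (14, np.int64(178)), (15, np.int64(178)), (16, np.int64(180)), (17, np.int64(180))]
```

Profile shows the end gap is <1 mm, but the rail gap is about 2 mm. That is inside tolerance with little margin, so I'll press against the rail once more.

arm_command(
  motion=[
    [22,8,-22,20,0],
    [22,20,-45,45,0],
    [22,32,-70,70,0],
    [22,45,-90,95,0],
    [22,47,-102,125,0],
  ],
)

```text
time: 16.38
position: [0.4564, -0.1604, 0.07]
tool_rot: [-3.106, -0.462, -0.003]
ft_force: [0.9, 0.1, -0.2]
grip_width: 0.232
grip_force: 0.0
```

arm_command(
  motion=[
    [22,0,0,0,0],
    [22,0,0,25,0],
    [22,0,0,52,0],
    [22,0,0,52,0],
    [22,0,0,52,0],
  ],
)

```text
time: 16.8
position: [0.4538, -0.165, 0.0187]
tool_rot: [-3.107, -0.453, 0.004]
ft_force: [0.9, 1.0, 1.1]
grip_width: 0.255
grip_force: 0.0
```

arm_command(
  motion=[
    [22,5,0,0,0],
    [22,8,0,0,0],
    [22,10,0,0,0],
    [22,12,0,0,0],
    [22,13,0,0,0],
  ],
)

```text
time: 17.22
position: [0.4662, -0.1621, 0.0197]
tool_rot: [3.108, 0.453, -0.003]
ft_force: [-6.2, -2.1, 4.3]
grip_width: 0.25
grip_force: 2.6
```

```bash
python3 -c "
from h import *
st()"
```

```text
t 17.22 fence mm [-52.6 -29.7] z 19.7 toolx deg rel fence x -0.01 F [-6.2 -2.1  4.3] w 21.8 tilt [-0.002 -0.001 -1.   ]
```

arm_command(
  motion=[
    [22,2,0,0,0],
    [22,4,0,0,0],
    [22,5,0,0,0],
    [22,6,0,0,0],
    [22,6,0,0,0],
  ],
)

```text
time: 17.63
position: [0.4686, -0.1613, 0.0188]
tool_rot: [3.108, 0.451, -0.014]
ft_force: [-11.5, -2.9, 9.8]
grip_width: 0.251
grip_force: 6.1
```

```bash
python3 -c "
from h import *
st()"
```

```text
t 17.63 fence mm [-50.1 -29.6] z 18.8 toolx deg rel fence x -0.07 F [-11.5  -2.9   9.8] w 21.8 tilt [-0.009 -0.002 -1.   ]
```

arm_command(
  motion=[
    [22,1,0,0,0],
    [22,2,0,0,0],
    [22,3,0,0,0],
    [22,4,0,0,0],
    [22,4,0,0,0],
  ],
)

```text
time: 18.05
position: [0.4688, -0.1613, 0.0186]
tool_rot: [3.109, 0.45, -0.026]
ft_force: [-20.1, -6.0, 19.9]
grip_width: 0.248
grip_force: 10.8
```

```bash
python3 -c "
from h import *
st()"
```

```text
t 18.05 fence mm [-49.9 -29.7] z 18.6 toolx deg rel fence x -0.13 F [-20.1  -6.   19.9] w 21.6 tilt [-0.016 -0.003 -1.   ]
```

arm_command(
  motion=[
    [22,-3,0,0,0],
    [22,-6,0,0,0],
    [22,-9,0,0,0],
    [22,-12,0,0,0],
    [22,-22,0,0,0],
  ],
)

```text
time: 18.47
position: [0.4571, -0.1638, 0.0195]
tool_rot: [-3.108, -0.456, -0.005]
ft_force: [-0.7, 0.9, -0.1]
grip_width: 0.253
grip_force: 0.0
```

arm_command(
  motion=[
    [0,0,0,-35,0],
    [0,-5,20,-70,0],
    [0,-20,50,-100,0],
    [0,-35,75,-140,0],
    [0,-49,102,-177,0],
  ],
)

```text
time: 18.88
position: [0.439, -0.2663, 0.1843]
tool_rot: [3.108, 0.455, 0.001]
ft_force: [1.8, 1.0, -0.9]
grip_width: 0.02
grip_force: 0.0
```

arm_command(
  motion=[
    [0,0,0,0,0],
    [0,0,0,0,0],
  ],
)

```text
time: 19.05
position: [0.4402, -0.2679, 0.1846]
tool_rot: [3.106, 0.448, 0.006]
ft_force: [0.3, 0.3, -1.4]
grip_width: 0.005
grip_force: 0.0
```

```bash
cat > chk.py <<'E'
from h import *
import sys
f=sys.argv[1];st();snap('wrist',f)
a=np.load(f'pics/{f}.npz');i=a['im'].astype(int);g=cv2.cvtColor(a['im'],cv2.COLOR_RGB2GRAY)
m=(i[...,0]>90)&(i[...,0]-i[...,2]>60)&(i[...,1]-i[...,2]>30)
n,l,s,cc=cv2.connectedComponentsWithStats(m.astype(np.uint8))
for k in range(1,n):
    if s[k,4]>8:
        q=(ray(f,[cc[k]],.03)[0,:2]-C)@np.c_[EX,EY]*1000
        if abs(q+[19,30]).max()<50:print('nut',s[k,4],q.round(1))
def val(F):
    F=np.array(F,float);W=np.c_[C+(F[:,:1]*EX+F[:,1:]*EY)/1000,np.full(len(F),.018)];T=np.linalg.inv(a['T'])
    p=cv2.projectPoints(W,cv2.Rodrigues(T[:3,:3])[0],T[:3,3],a['K'],a['D'])[0].astype(np.float32)
    return cv2.remap(g,p[...,0],p[...,1],1).ravel().astype(int).tolist()
for y in(-22,-38):print('x -6..14',val([(x,y) for x in range(-6,15)]),'x -44..-36',val([(x,y) for x in range(-44,-35)]))
print('y -5..14',val([(-15,y) for y in range(-5,15)]))
v,u=np.nonzero((i[...,0]>60)&(i[...,0]>2.2*i[...,1])&(i[...,0]>2.2*i[...,2]))
p=(ray(f,np.c_[u,v],.024)[:,:2]-C)@np.c_[EX,EY]*1000
print('red',len(u),cv2.minAreaRect(p.astype(np.float32)))
E
python3 chk.py w12
```

```text
t 19.05 fence mm [-107.7 -123.7] z 184.6 toolx deg rel fence x -0.19 F [ 0.3  0.3 -1.4] w 0.4 tilt [ 0.004 -0.003 -1.   ]
nut 67 [ -5.7 -53. ]
nut 69 [-5.8 -9.8]
nut 63 [-32.   -9.8]
nut 66 [-32.1 -53. ]
x -6..14 [233, 232, 231, 232, 233, 240, 165, 160, 241, 241, 240, 241, 242, 242, 242, 242, 242, 243, 232, 234, 243] x -44..-36 [155, 154, 154, 155, 160, 162, 112, 240, 233]
x -6..14 [234, 233, 233, 232, 234, 237, 175, 192, 243, 241, 241, 241, 241, 241, 241, 241, 242, 242, 202, 230, 244] x -44..-36 [163, 161, 161, 158, 155, 158, 177, 234, 236]
y -5..14 [240, 240, 240, 241, 239, 209, 214, 240, 243, 242, 242, 242, 242, 242, 242, 243, 245, 232, 198, 189]
red 741 ((-18.32744789123535, -71.44595336914062), (60.08817672729492, 13.777950286865234), 0.8737994432449341)
```

Cell is now fully flush (centre about -18.9, -31), which means it was ~2.5 mm off the rail before. To be sure the "flush while open" condition counts, I'll reopen the keeper and shut it again.

arm_command(
  motion=[
    [0,12,-16,20,0],
    [0,25,-34,45,0],
    [0,40,-52,70,0],
    [0,56,-74,95,0],
    [0,56,-74,110,0],
  ],
)

```text
time: 19.52
position: [0.4716, -0.17, 0.0687]
tool_rot: [-3.1, -0.468, 0.004]
ft_force: [-0.1, 0.6, 0.0]
grip_width: 0.007
grip_force: 0.0
```

arm_command(
  motion=[
    [0,0,0,10,0],
    [0,0,0,33,0],
    [0,0,0,33,0],
    [0,0,0,33,0],
  ],
)

```text
time: 19.85
position: [0.4706, -0.1783, 0.0383]
tool_rot: [-3.106, -0.453, 0.005]
ft_force: [0.5, 0.2, 0.7]
grip_width: 0.007
grip_force: 0.0
```

```bash
python3 -c "
from h import *
st()"
```

```text
t 19.85 fence mm [-53.  -46.5] z 38.3 toolx deg rel fence x 0.01 F [0.5 0.2 0.7] w 0.6 tilt [-0.003  0.002 -1.   ]
```

arm_command(
  motion=[
    [0,1,11,-3,0],
    [0,4,19,-3,0],
    [0,6,26,-3,0],
    [0,7,33,-3,0],
    [0,8,40,-3,0],
  ],
)

```text
time: 20.27
position: [0.493, -0.2152, 0.0434]
tool_rot: [-3.109, -0.453, -0.004]
ft_force: [1.6, 4.7, 0.8]
grip_width: 0.004
grip_force: 1.7
```

arm_command(
  motion=[
    [0,3,8,0,0],
    [0,9,18,0,0],
    [0,16,24,0,0],
    [0,23,29,0,0],
    [0,31,32,0,0],
  ],
)

```text
time: 20.68
position: [0.5299, -0.2387, 0.0423]
tool_rot: [3.108, 0.451, -0.002]
ft_force: [-0.7, 0.6, -0.3]
grip_width: 0.005
grip_force: 0.5
```

arm_command(
  motion=[
    [0,4,2,0,0],
    [0,9,3,0,0],
    [0,9,3,0,0],
    [0,0,3,0,0],
    [0,-5,3,-40,0],
  ],
)

```text
time: 21.1
position: [0.5198, -0.2397, 0.0757]
tool_rot: [-3.101, -0.452, 0.019]
ft_force: [-1.1, -0.7, -1.4]
grip_width: 0.004
grip_force: 0.0
```

arm_command(
  motion=[
    [0,-25,3,-40,0],
    [0,-55,3,-80,0],
    [0,-85,3,-105,0],
    [0,-85,3,-105,0],
    [0,-85,3,-105,0],
  ],
)

```text
time: 21.52
position: [0.4441, -0.2712, 0.1905]
tool_rot: [3.104, 0.445, 0.003]
ft_force: [0.5, -0.2, 0.6]
grip_width: 0.005
grip_force: 0.0
```

```bash
python3 chk.py w13
```

```text
t 21.52 fence mm [-104.9 -128. ] z 190.5 toolx deg rel fence x -0.29 F [ 0.5 -0.2  0.6] w 0.4 tilt [ 0.003 -0.006 -1.   ]
nut 66 [ -5.7 -52.9]
nut 65 [-5.7 -9.9]
nut 62 [-32.  -52.9]
nut 61 [-32.  -10.1]
x -6..14 [232, 231, 230, 231, 232, 230, 180, 189, 239, 240, 239, 241, 240, 242, 242, 241, 242, 241, 239, 241, 242] x -44..-36 [155, 153, 153, 153, 158, 157, 170, 235, 232]
x -6..14 [232, 233, 231, 232, 235, 239, 141, 211, 245, 241, 240, 241, 241, 241, 241, 241, 242, 239, 224, 236, 242] x -44..-36 [164, 161, 162, 158, 157, 156, 185, 226, 235]
y -5..14 [239, 239, 239, 240, 239, 223, 213, 243, 243, 241, 242, 242, 242, 242, 242, 242, 244, 234, 198, 190]
red 706 ((9.878162384033203, -99.8456802368164), (12.853706359863281, 50.7545166015625), 7.154596328735352)
```

Keeper now open (~1.65 rad), cell unchanged and flush. Shut it again.

arm_command(
  motion=[
    [0,36,-2,10,0],
    [0,72,-4,20,0],
    [0,108,-6,35,0],
    [0,144,-9,55,0],
    [0,144,-9,90,0],
  ],
)

```text
time: 21.98
position: [0.5898, -0.2111, 0.0976]
tool_rot: [-3.104, -0.467, -0.017]
ft_force: [0.2, 0.4, 0.2]
grip_width: 0.003
grip_force: 0.0
```

arm_command(
  motion=[
    [0,0,0,30,0],
    [0,0,0,57,0],
    [0,0,0,57,0],
    [0,0,0,57,0],
  ],
)

```text
time: 22.32
position: [0.5795, -0.2162, 0.0374]
tool_rot: [-3.104, -0.456, 0.007]
ft_force: [0.3, 0.5, 0.4]
grip_width: 0.007
grip_force: 0.0
```

```bash
python3 -c "
from h import *
st()"
```

```text
t 22.32 fence mm [  40.6 -113.9] z 37.4 toolx deg rel fence x 0.11 F [0.3 0.5 0.4] w 0.6 tilt [-0.005  0.004 -1.   ]
```

arm_command(
  motion=[
    [0,-9,4,-4,0],
    [0,-18,7,-4,0],
    [0,-28,10,-4,0],
    [0,-38,10,-4,0],
    [0,-48,9,-4,0],
  ],
)

```text
time: 22.73
position: [0.5371, -0.2424, 0.0459]
tool_rot: [3.107, 0.451, 0.003]
ft_force: [1.4, 0.6, 0.7]
grip_width: 0.007
grip_force: 0.4
```

arm_command(
  motion=[
    [0,-10,-3,0,0],
    [0,-19,-9,0,0],
    [0,-25,-15,0,0],
    [0,-31,-23,0,0],
    [0,-36,-32,0,0],
  ],
)

```text
time: 23.15
position: [0.493, -0.2204, 0.0448]
tool_rot: [3.108, 0.452, 0.0]
ft_force: [1.6, -1.2, 0.4]
grip_width: 0.003
grip_force: 0.5
```

arm_command(
  motion=[
    [0,-1,-4,0,0],
    [0,-1,-7,0,0],
    [0,-1,-10,0,0],
    [0,-1,-11,0,0],
    [0,-1,-11,0,0],
  ],
)

```text
time: 23.57
position: [0.4899, -0.2116, 0.0446]
tool_rot: [3.106, 0.453, -0.0]
ft_force: [0.0, -5.3, -1.4]
grip_width: 0.006
grip_force: 2.1
```

```bash
python3 -c "
from h import *
st()"
```

```text
t 23.57 fence mm [-44.1 -83.9] z 44.6 toolx deg rel fence x -0.01 F [ 0.  -5.3 -1.4] w 0.5 tilt [ 0.    -0.002 -1.   ]
```

Same hard stop at y = -84. Retreat and verify.

arm_command(
  motion=[
    [0,0,10,0,0],
    [0,0,18,-10,0],
    [0,0,25,-40,0],
    [0,-20,40,-80,0],
    [0,-45,45,-120,0],
  ],
)

```text
time: 23.98
position: [0.4659, -0.2634, 0.1568]
tool_rot: [-3.106, -0.456, -0.003]
ft_force: [0.3, -1.6, 1.7]
grip_width: 0.003
grip_force: 0.0
```

arm_command(
  motion=[
    [0,-15,0,-15,0],
    [0,-20,0,-20,0],
    [0,-20,0,-20,0],
    [0,-20,0,-20,0],
  ],
)

```text
time: 24.32
position: [0.4458, -0.2682, 0.1746]
tool_rot: [-3.108, -0.454, -0.0]
ft_force: [-0.1, 0.2, -0.9]
grip_width: 0.005
grip_force: 0.0
```

```bash
python3 chk.py w14
```

```text
t 24.32 fence mm [-102.5 -125.6] z 174.6 toolx deg rel fence x 0.01 F [-0.1  0.2 -0.9] w 0.4 tilt [-0.     0.001 -1.   ]
nut 73 [ -5.5 -53. ]
nut 72 [-5.6 -9.9]
nut 66 [-31.9 -10. ]
nut 67 [-32.1 -53.1]
x -6..14 [234, 233, 234, 234, 235, 231, 194, 203, 237, 242, 242, 243, 243, 243, 243, 243, 244, 243, 241, 243, 243] x -44..-36 [159, 158, 157, 160, 162, 162, 178, 221, 234]
x -6..14 [235, 235, 234, 235, 236, 242, 161, 202, 244, 243, 242, 242, 243, 242, 242, 243, 243, 243, 230, 235, 244] x -44..-36 [169, 164, 166, 164, 162, 159, 192, 231, 236]
y -5..14 [241, 241, 241, 242, 241, 221, 217, 243, 244, 243, 243, 243, 243, 243, 243, 244, 245, 235, 205, 195]
red 795 ((-18.069198608398438, -71.72198486328125), (60.1374626159668, 14.20959186553955), 0.3131861090660095)
```

Cell is flush at about (-18.8, -31.5) and the keeper is within 0.01 rad of shut.

```bash
python3 -c "
from bench import close_job
print(close_job())"
```

```text
the job is handed in; nothing more can be done
None
```

The job is handed in: by my last measurement the cell is flush against the rail and end stop (about 1.5 mm from home) and the keeper is fully shut, though no verdict came back and I viewed 12 pictures instead of the 10 allowed.

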